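Run out the card-terminal arm and lock its cam lever

ROBOT

A 6-joint arm with a two-finger parallel gripper is mounted at the origin on a cart in front of the work surface, level with it; the furniture and walls round the work are solid. World frame = base frame: x ahead of the robot, y to its left, z up, the work surface at z = 0. Lengths are in m, angles in rad, forces in N, time in s.
With the tool pointing down it reaches from about 0.35 to 0.975 m from the base axis. Payload 4.9 kg.
Tool frame: the origin (TCP) lies on the centre line of the jaws, within the pads' length; the fingertips stand 8 mm ahead of it and the grasp point (between the pads) lies 11 mm behind it; z points along the fingers, y is the direction in which the jaws open and shut (so a half turn about z gives the same grasp; the last joint's range is limited). The gripper opens to 85 mm and grips with 20 to 120 N. Pads are 22 mm wide; open, the fingers measure 114 mm over their backs; the gripper's body (76 mm by 85 mm) begins 54 mm behind the grasp point. The pads swing forward as they close: fully open they stand 13 mm farther back than shut.
Start: joints at [1.001, 0.053, 1.613, -0, 1.476, -0.119], TCP at [0.272, 0.563, 0.239] pointing down, gripper open.
Joint ranges: [-3.01, 3.01], [-1.01, 2.22], [0.06, 2.58], [-1.02, 4.17], [0.09, 2.62], [-3.14, 3.14]. Speed limits (rad/s): [2.57, 2.57, 3.14, 3.14, 3.14, 3.14].

INTERFACE

Orientations are given as a rotation vector (axis times angle).
In Python, from station import get_obs, get_image, calibration, finish_job gives the robot as it stands. The module is installed in compiled form; this text tells all that it offers.
- The arm moves only by the shell command python3 -m jog 'ROWS' [FORCE]. ROWS is JSON, a list of rows, each a list of 7 numbers: the shift along the tool's x, y, z in cm, then the turn, a rotation vector about the tool's x, y, z in rad, then the closure in counts, from 0 (fully open) to 255 (shut). In form: [[dx, dy, dz, ax, ay, az, jaw], ...]. A call has 1 to 8 rows; each row is the pose to reach, as a shift and turn from the pose measured when the call began, along the tool's axes at that moment; what a row does not reach only later rows make up. A row lasts 1/12 s, in which the tool goes at most 41.7 mm and 7.16 degrees, less where a joint would pass 70% of its speed; a pose out of reach is approached as far as the arm can. A call with a gripper value outside its range is refused whole. The fingers move at their own pace and stop on an object; FORCE is the grip in N (left out, the last holds). Time passes only in rows, so rows that repeat a pose let the fingers close. It gives the time, the measured TCP pose, the force and the opening at its end, in the units of the state.
- get_obs(): the state, without advancing time (a new reading comes with each control period).
- get_image(name): name is "scene" or "top"; returns the picture (400x640x3 uint8, red, green, blue); there is no depth.
- calibration(name): a dict with "vfov" (degrees; the focal length in pixels is half the picture's height over the tangent of half this angle, whatever the lens; pixels are square), "cx", "cy" (the principal point, pixels), "R" (3x3) and "t" (3): a world point X has camera coordinates R X + t. Camera axes: x right, y down, z forward; pixel columns grow to the right and rows downward; lengths in m; the calibration is good to about 2 mm. A picture is of the moment at which its call begins. calibration takes no time and is no camera call.
- finish_job(): hands the job in, once; it reports no verdict.
The state is a dict: "t": time; "q": joint angles; "dq": joint speeds; "effort": joint torques, N m; "tool_pos": TCP position; "tool_rot": TCP orientation; "contact_force": force on the tool from outside, world axes, zero at the start; "wrist_torque": the same for the moment, N m; "opening": finger opening in m.
Only numpy, scipy, OpenCV 4.12 (cv2) and the standard library are available. Lean on these libraries where they do the work, as an engineer would, in place of code of your own. Each camera call takes 0.05 s, during which the arm holds its last target. There are 200 camera calls.

TASK

Two sliding arms are fixed to the pay counter. Push the arm that carries the card terminal out towards the customers' side as far as it will go, then flip its cam lever over until it snaps down and lies flat, so that the arm is clamped. Leave the arm with the sugar caddy alone.

Things in the scene. Friction and masses are not known exactly. Their poses are not given: they have to be found in the camera images.
- card_clamp: Clamp of the card-terminal arm: grey block 44 x 52 mm, 52 high, on a foot plate 90 x 86 x 8, fixed to the counter. Origin: centre of its underside. x: along the steel tube (18 mm thick, axis 34 mm up) that slides through it, towards the terminal on its tray (166 x 104 mm, up to 52 mm high) and the customers; y left of that; z up. A flat cam lever stands on top.
- card_arm (a joint): How far the arm is run out along the clamp's x, m: 0 drawn back, 0.085 fully out, where the black knob on the tube's robot end (30 mm across, 14 thick, round the tube's axis) meets the block. Knob's middle: x = -0.114 + this value in the clamp's frame, y = 0, 34 mm up. About 2 N of friction while the lever is open; the shut lever clamps it fast.
- card_lever (a joint): Lever angle, rad, about an axis along the clamp's x through (0, 0.014, 0.060) there. 0: open, up, leaning 0.2 to +y; 1.77: shut on its stop, level, tip to -y, top face 65 mm up. 86 mm long from the pivot, 9 thick, 16 wide, outer half a 24 mm wide black paddle. Push it from +y over to -y, then down: a spring resists (0.5 N m at most) up to dead centre at about 1.1, then it snaps shut.
- sugar_clamp: Clamp of the second arm: same make, size and frame, but its tray carries the sugar caddy, a white porcelain box of sachets. A bystander, not to be touched. Its lever stands open too.

How it is judged:
By the outcome, as a careful person would: the job done as asked, in the order asked, and still so for the second after the job is handed in, with the robot touching nothing.
It also fails if it takes over 45 s, if anything falls off the work surface, if the arm or the gripper's body presses on something with over 40 N, if the wrist force passes 120 N, or if a joint passes its speed limit or range.

## Working session

There is one attempt and no reset: what is moved stays moved. The work goes in short steps, Python scripts to look and compute and a shell command to move; the robot and the scene stay as the last step left them, time stands still between calls to the robot, and variables do not carry over. Pictures are saved under pics/ and viewed, about 8 in all and at most 12, crops included, and the job is handed in when it is done.

```bash
mkdir -p pics; python3 - <<'E'
from station import *
import cv2
for n in("scene","top"):
    cv2.imwrite(f"pics/{n}0.png",get_image(n)[:,:,::-1]); print(n,calibration(n))
o=get_obs();print(o)
E
```

```text
scene {'vfov': 42.12351705790381, 'cx': 329.24746484826943, 'cy': 207.34480761859143, 'R': array([[ 0.73809792, -0.674267  , -0.02398888],
       [-0.31846219, -0.31682414, -0.8934228 ],
       [ 0.59480526,  0.66707306, -0.44857579]]), 't': array([-0.60926406,  0.19168038,  0.71814702])}
top {'vfov': 51.51127180556537, 'cx': 317.550623120124, 'cy': 192.84855940013946, 'R': array([[ 0.00973873, -0.99994037, -0.00494169],
       [-0.9869619 , -0.00881809, -0.16071235],
       [ 0.16065919,  0.00644239, -0.98698892]]), 't': array([-0.22447169,  0.62359657,  0.83034185])}
{'t': 0.1, 'q': array([ 1.00099232e+00,  5.32794663e-02,  1.61414446e+00, -1.93702115e-05,
        1.47599152e+00, -1.19030661e-01]), 'dq': array([ 0.00072662, -0.00168312, -0.00149127,  0.00014601, -0.00172367,
       -0.00148982]), 'effort': array([ 3.69681766e-04, -3.94901097e+01, -3.71364176e+01, -1.26715481e-04,
        3.92633054e-03,  1.89020204e-05]), 'tool_pos': array([0.27201583, 0.56209908, 0.2382003 ]), 'tool_rot': array([-7.01956819e-01, -3.06155206e+00,  2.70479484e-03]), 'contact_force': array([-0.31672693, -0.70933538, -0.45113021]), 'wrist_torque': array([-0.0039308 , -0.0097918 ,  0.01344574]), 'opening': 0.08525198130812191}
```

View pics/scene0.png

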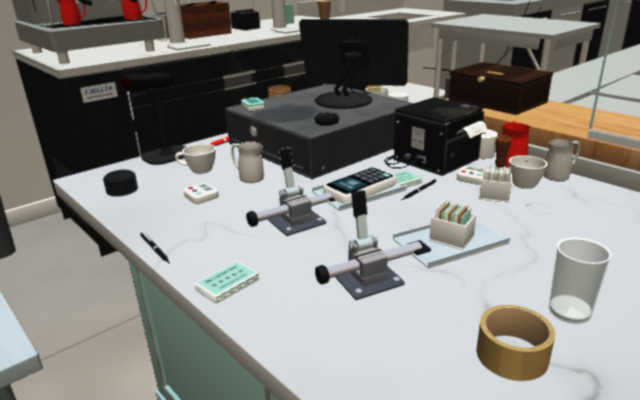

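View pics/top0.png

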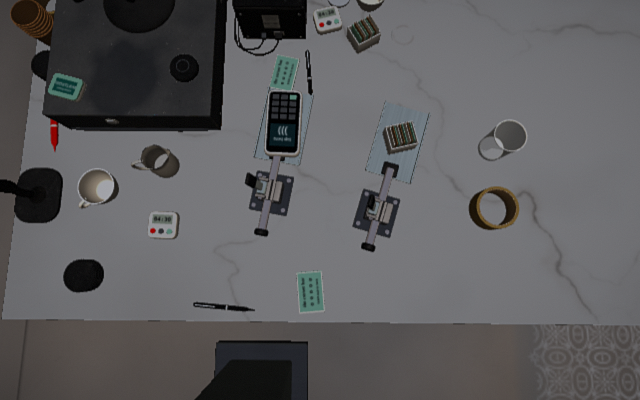

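The scene view shows the card clamp at about (298,205) and the sugar clamp at (368,265). In the top view, the card knob is at about (261,232), its block at (268,190) and its lever paddle at (251,180). I'll enlarge that part of both views for exact pixels.

```bash
python3 - <<'E'
import cv2,numpy as np
a=cv2.imread("pics/top0.png")[155:245,225:315]; b=cv2.imread("pics/scene0.png")[140:240,240:340]
f=lambda i:cv2.resize(i,(400,400),interpolation=cv2.INTER_CUBIC)
cv2.imwrite("pics/crop1.png",cv2.convertScaleAbs(np.hstack([f(a),f(b)]),alpha=1.6))
E
```

```text
(no output)
```

View pics/crop1.png

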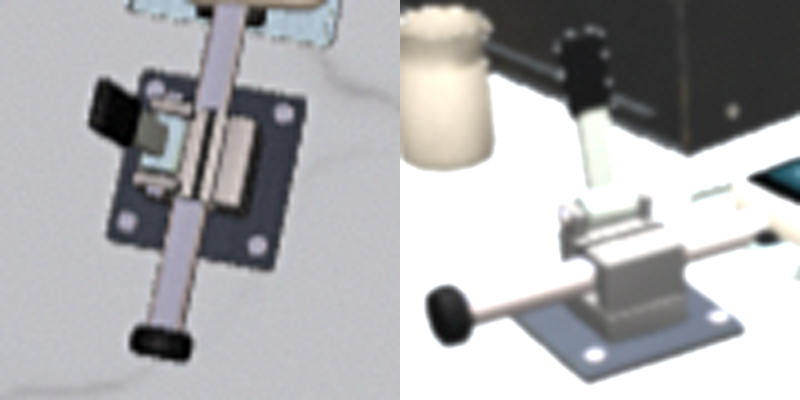

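```bash
cat > h.py <<'E'
import numpy as np
from station import calibration
def ray(n,p):
    c=calibration(n);R=c["R"];f=200/np.tan(np.radians(c["vfov"]/2))
    return -R.T@c["t"],R.T@np.array([(p[0]-c["cx"])/f,(p[1]-c["cy"])/f,1])
def on(n,p,z):
    o,d=ray(n,p);return o+d*(z-o[2])/d[2]
def tri(p,q):
    o,d=ray("top",p);a,e=ray("scene",q)
    s=np.linalg.lstsq(np.c_[d,-e],a-o,rcond=None)[0]
    x,y=o+d*s[0],a+e*s[1];return (x+y)/2,np.linalg.norm(x-y)
E
python3 - <<'E'
from h import *
T=lambda x,y:(225+x/4.444-.4,155+y/4.444-.4); S=lambda x,y:(240+(x-400)/4-.4,140+y/4-.4)
C=np.array([on("top",T(*p),.008) for p in[(142,70),(305,98),(272,268),(108,240)]])
print(C.round(3),C.mean(0).round(4)); fl,fr,nr,nl=C
print("sides",[np.linalg.norm(C[i]-C[i-1]).round(4) for i in range(4)])
d=(fl+fr-nl-nr);yaw=np.arctan2(d[1],d[0]);e=fl+nl-fr-nr;print("yaw",yaw,np.arctan2(-e[0],e[1]))
k=on("top",T(161,344),.034);print("knob",k,tri(T(161,344),S(448,315)))
c=C.mean(0);u=np.array([np.cos(yaw),np.sin(yaw)]);v=np.array([-u[1],u[0]])
print("knob in clamp",(k-c)[:2]@u,(k-c)[:2]@v, "dir",np.arctan2(*(c-k)[1::-1]))
print("lever tip predicted",c[:2]+v*(.014+.086*np.sin(.2)),.06+.086*np.cos(.2), tri(T(103,105),S(585,35)))
E
```

```text
[[ 0.682 -0.081  0.008]
 [ 0.669 -0.164  0.008]
 [ 0.583 -0.149  0.008]
 [ 0.596 -0.067  0.008]] [ 0.6324 -0.115   0.008 ]
sides [np.float64(0.0878), np.float64(0.0839), np.float64(0.0875), np.float64(0.0831)]
yaw -0.16504969910360992 -0.16226346406925826
knob [ 0.54263261 -0.09849375  0.034     ] (array([ 0.5425073 , -0.09827555,  0.03325926]), np.float64(0.00041501227952935943))
knob in clamp -0.09123993911658128 0.001490372563564867 dir -0.18138289753694783
lever tip predicted [ 0.63749514 -0.0842916 ] 0.14428572569434678 (array([ 0.63892035, -0.08626837,  0.14147385]), np.float64(0.0025103709308899563))
```

```bash
cat >> h.py <<'E'
from scipy.spatial.transform import Rotation as Ro
from station import get_obs
YAW=-.172; c0=np.array([.632,-.115,0]); Rc=Ro.from_euler('z',YAW)
def goal(p,tilt=0,cur=None):
    """p: TCP in clamp frame; tilt: tool z leaned towards clamp +x; tool y along +-u (nearest). prints cm/rad"""
    o=get_obs();R=Ro.from_rotvec(o["tool_rot"]);best=None
    for s in(1,-1):
        y=np.array([s,0,0.]);z=np.array([0,0,-1.]);x=np.cross(y,z)
        G=Rc*Ro.from_euler('y',-tilt)*Ro.from_matrix(np.c_[x,y,z])
        D=R.inv()*G
        if best is None or D.magnitude()<best.magnitude():best=D
    w=c0+Rc.apply(p)
    print("world",w.round(3),"row",(R.inv().apply(w-o["tool_pos"])*100).round(1),best.as_rotvec().round(3))
def here():
    o=get_obs();print("clamp",Rc.inv().apply(o["tool_pos"]-c0).round(4),"F",o["contact_force"].round(1),"t",o["t"],"q",o["q"].round(2))
E
python3 - <<'E'
from h import *
here();print(Ro.from_rotvec(get_obs()["tool_rot"]).as_matrix().round(2))
goal([-.15,0,.2],.6);goal([-.15,0,.2],0)
E
```

```text
clamp [-0.4706  0.6055  0.2382] F [-0.3 -0.7 -0.5] t 0.1 q [ 1.    0.05  1.61 -0.    1.48 -0.12]
[[-0.9   0.44 -0.  ]
 [ 0.44  0.9  -0.  ]
 [ 0.   -0.   -1.  ]]
world [ 0.484 -0.089  0.2  ] row [-47.5 -49.4   3.9] [-0.515 -0.386  1.251]
world [ 0.484 -0.089  0.2  ] row [-47.5 -49.4   3.9] [-2.000e-03  1.000e-03  1.292e+00]
```

```bash
python3 -m jog '[[-12,-12,0,0,0,0.4,255],[-24,-24,1,0,0,0.6,255],[-36,-37,2,0,0,0.8,255],[-36,-37,2,0,0,0.9,255],[-36,-37,2,0,0,0.9,255],[-36,-37,2,0,0,0.9,255],[-36,-37,2,0,0,0.9,255],[-36,-37,2,0,0,0.9,255]]' 40; python3 -c "
from h import *
here();goal([-.15,0,.12],.6);goal([-.15,0,.032],.6)"
```

```text
t: 0.77
tool_pos: [0.3773, 0.2446, 0.2262]
tool_rot: [1.969, 2.448, -0.003]
contact_force: [1.3, 0.6, -0.4]
opening: -0.0
clamp [-0.3125  0.3107  0.2262] F [ 1.3  0.6 -0.4] t 0.7667 q [ 0.41 -0.38  2.02 -0.    1.51  0.19]
world [ 0.484 -0.089  0.12 ] row [-34.9   3.3  10.7] [-0.594 -0.115  0.377]
world [ 0.484 -0.089  0.032] row [-34.9   3.3  19.5] [-0.594 -0.115  0.377]
```

```bash
python3 -m jog '[[-35,3.3,8,-0.59,-0.115,0.377,255],[-35,3.3,8,-0.59,-0.115,0.377,255],[-35,3.3,8,-0.59,-0.115,0.377,255],[-35,3.3,8,-0.59,-0.115,0.377,255],[-35,3.3,8,-0.59,-0.115,0.377,255],[-35,3.3,8,-0.59,-0.115,0.377,255],[-35,3.3,8,-0.59,-0.115,0.377,255],[-35,3.3,8,-0.59,-0.115,0.377,255]]'; python3 -m jog '[[0,0,0,0,0,0,255],[0,0,0,0,0,0,255]]';python3 -c "
from h import *
here();goal([-.15,0,.12],.6);goal([-.15,0,.032],.6)"
```

```text
t: 1.43
tool_pos: [0.4749, -0.0647, 0.1519]
tool_rot: [2.016, 1.696, 0.522]
contact_force: [0.3, 0.7, 0.5]
opening: -0.0004
t: 1.6
tool_pos: [0.4737, -0.0672, 0.15]
tool_rot: [2.024, 1.691, 0.518]
contact_force: [0.0, 1.3, -0.3]
opening: 0.0004
clamp [-0.1641  0.02    0.15  ] F [ 0.   1.3 -0.3] t 1.6 q [-0.35 -0.68  2.42  0.13  0.82 -0.24]
world [ 0.484 -0.089  0.12 ] row [-2.  -0.5  3.3] [-0.005  0.004 -0.005]
world [ 0.484 -0.089  0.032] row [-2.  -5.4 10.6] [-0.005  0.004 -0.005]
```

```bash
python3 -m jog '[[-2,-0.5,3.3,0,0,0,255],[-2,-3,7,0,0,0,255],[-2,-5.4,10.6,0,0,0,255],[-2,-5.4,10.6,0,0,0,255],[-2,-5.4,10.6,0,0,0,255],[-2,-5.4,10.6,0,0,0,255]]'; python3 - <<'E'
from h import *
import cv2
from station import get_image
here();goal([-.10,0,.032],.6);goal([-.05,0,.032],.6)
a=get_image("top")[100:260,160:400,::-1];b=get_image("scene")[100:260,200:440,::-1]
cv2.imwrite("pics/p4.png",cv2.resize(np.vstack([a,b]),None,fx=1.8,fy=1.8))
E
```

```text
t: 2.1
tool_pos: [0.4857, -0.0888, 0.0337]
tool_rot: [2.021, 1.692, 0.52]
contact_force: [0.4, -0.6, 0.7]
opening: -0.0
clamp [-0.1486  0.0008  0.0337] F [ 0.4 -0.6  0.7] t 2.1 q [-0.4  -0.38  2.45  0.26  0.5  -0.42]
world [ 0.533 -0.098  0.032] row [-0.1  3.9  2.9] [-0.003  0.003 -0.003]
world [ 0.583 -0.106  0.032] row [-0.   8.1  5.7] [-0.003  0.003 -0.003]
```

View pics/p4.png

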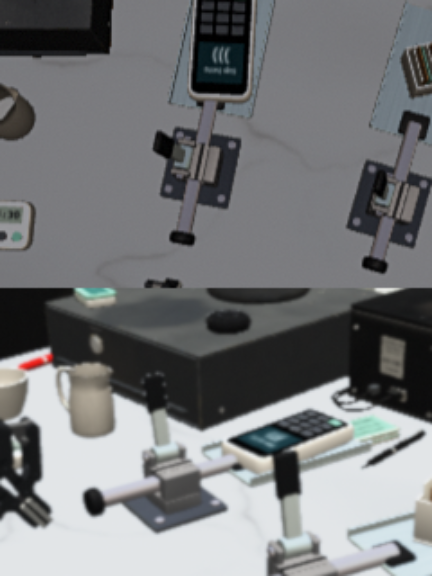

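The crops show the shut fingertips behind the card knob, which is at (182,238) in the top half and (95,500) in the scene half, with nothing touched yet. Next I push along the tube.

```bash
python3 -m jog '[[0,1.6,1.1,0,0,0,255],[0,3.2,2.2,0,0,0,255],[0,4.5,3.1,0,0,0,255],[0,5.5,3.9,0,0,0,255],[0,6.5,4.6,0,0,0,255],[0,6.5,4.6,0,0,0,255]]'; python3 - <<'E'
from h import *
here();goal([-.05,0,.032],.6)
E
```

```text
t: 2.7
tool_pos: [0.5702, -0.1049, 0.0407]
tool_rot: [2.009, 1.685, 0.527]
contact_force: [-0.1, -0.3, -0.1]
opening: -0.0001
clamp [-0.0626 -0.0006  0.0407] F [-0.1 -0.3 -0.1] t 2.7 q [-0.36 -0.13  2.24  0.24  0.43 -0.37]
world [ 0.583 -0.106  0.032] row [0.1 0.5 1.4] [ 0.011  0.005 -0.002]
```

```bash
python3 -m jog '[[0,0,0,0,0,0,255]]'; python3 - <<'E'
from h import *
import cv2
from station import get_image
here();goal([-.05,0,.034],.6)
a=get_image("top")[100:260,160:400,::-1];b=get_image("scene")[100:260,200:440,::-1]
cv2.imwrite("pics/p5.png",cv2.resize(np.vstack([a,b]),None,fx=1.8,fy=1.8))
E
```

```text
t: 2.78
tool_pos: [0.5713, -0.1048, 0.043]
tool_rot: [2.006, 1.684, 0.529]
contact_force: [0.1, -0.0, -0.9]
opening: -0.0001
clamp [-0.0616 -0.0004  0.043 ] F [ 0.1 -0.  -0.9] t 2.7833 q [-0.36 -0.13  2.24  0.24  0.44 -0.37]
world [ 0.583 -0.106  0.034] row [0.  0.4 1.4] [ 0.014  0.005 -0.001]
```

View pics/p5.png

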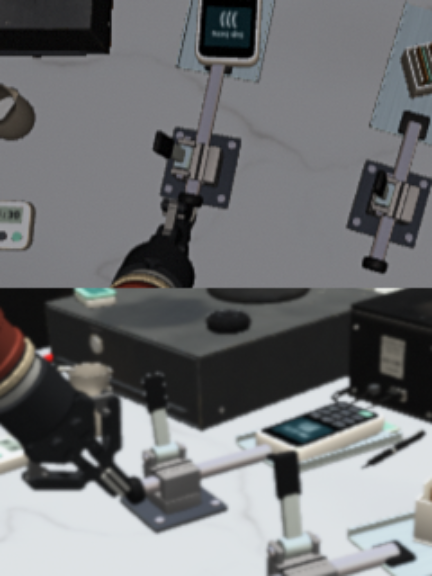

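The knob has moved forward with the fingertips and is now just short of the block, at about (195,200) in the top half. The tray has moved out too. A little more to reach the stop.

```bash
python3 -m jog '[[0,0.4,0.8,0,0,0,255],[0,0.4,1.2,0,0,0,255],[0,0.6,1.3,0,0,0,255]]'; python3 -m jog '[[0,0.3,0.2,0,0,0,255],[0,0.6,0.4,0,0,0,255]]'; python3 - <<'E'
from h import *
here();goal([-.05,0,.034],.6)
E
```

```text
t: 3.13
tool_pos: [0.5833, -0.1072, 0.0363]
tool_rot: [2.006, 1.683, 0.53]
contact_force: [-2.6, 0.1, 0.8]
opening: 0.0002
t: 3.3
tool_pos: [0.5893, -0.1081, 0.0358]
tool_rot: [2.007, 1.685, 0.528]
contact_force: [-38.3, 2.6, 27.9]
opening: -0.0
clamp [-0.0433 -0.0005  0.0358] F [-38.3   2.6  27.9] t 3.3 q [-0.35 -0.07  2.2   0.24  0.42 -0.37]
world [ 0.583 -0.106  0.034] row [ 0.  -0.7 -0.2] [ 0.012  0.005 -0.001]
```

Force rose sharply to 38 N, so the knob is against the stop. I back straight off, rise and check.

```bash
python3 -m jog '[[0,-1.6,-1.1,0,0,0,255],[0,-4.0,-2.8,0,0,0,255],[0,-5,-3.5,0,0,0,255],[0,-4.2,-6,0,0,0,255],[0,-2,-9,0,0,0,255],[0,2,-15,0.1,0,0,255],[0,2,-15,0.3,0,0,255],[0,2,-15,0.3,0,0,255]]'; python3 - <<'E'
from h import *
import cv2
from station import get_image
here();goal([0,.075,.24],0)
a=get_image("top")[125:245,215:335,::-1];b=get_image("scene")[120:240,240:360,::-1]
cv2.imwrite("pics/p6.png",cv2.resize(np.hstack([a,b]),(800,400),interpolation=2))
E
```

```text
t: 3.97
tool_pos: [0.5247, -0.097, 0.1804]
tool_rot: [2.203, 1.847, 0.293]
contact_force: [1.8, -0.8, 1.9]
opening: 0.0004
clamp [-0.1088 -0.0007  0.1804] F [ 1.8 -0.8  1.9] t 3.9667 q [-0.35 -0.34  2.09  0.05  1.07 -0.19]
world [ 0.645 -0.041  0.24 ] row [ 7.6 12.2 -2.3] [ 0.323  0.008 -0.003]
```

View pics/p6.png

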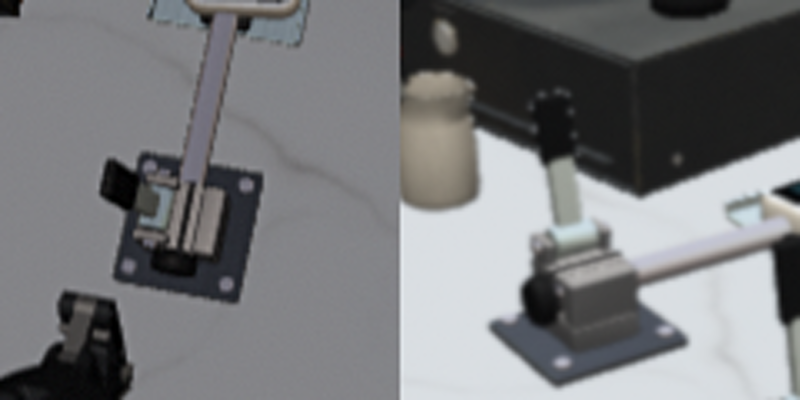

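The knob is hard against the block, at about (175,262) in the left half, and the lever still stands open. Next, the +y side of the lever.

```bash
python3 -m jog '[[3.5,2,-2,0.1,0,0,255],[7,5,-2,0.2,0,0,255],[7.6,9,-2.3,0.32,0.01,0,255],[7.6,12.2,-2.3,0.32,0.01,0,255],[7.6,12.2,-2.3,0.32,0.01,0,255],[7.6,12.2,-2.3,0.32,0.01,0,255],[7.6,12.2,-2.3,0.32,0.01,0,255]]'; python3 - <<'E'
from h import *
here();goal([0,.075,.123],0)
E
```

```text
t: 4.65
tool_pos: [0.6432, -0.0401, 0.2322]
tool_rot: [-2.4, -2.017, -0.002]
contact_force: [-0.2, 0.5, -0.5]
opening: -0.0001
clamp [-0.0018  0.0757  0.2322] F [-0.2  0.5 -0.5] t 4.65 q [-0.18  0.1   1.57  0.    1.47 -0.01]
world [ 0.645 -0.041  0.123] row [-0.1  0.2 10.9] [-0.004 -0.005 -0.001]
```

```bash
python3 -m jog '[[0,0.2,4,0,0,0,255],[0,0.2,8,0,0,0,255],[0,0.2,10.6,0,0,0,255],[0,0.2,10.6,0,0,0,255],[0,0.2,10.6,0,0,0,255]]'; python3 -m jog '[[-2,0,0,0,0,0,255],[-3.3,0,0,0,0,0,255],[-4.5,0,0,0,0,0,255],[-5.3,0,0,0,0,0,255]]';python3 - <<'E'
from h import *
here()
for p in [(0,.123),(-.019,.109),(-.029,.094),(-.035,.073)]: goal([0,*p],0)
E
```

```text
t: 5.07
tool_pos: [0.6416, -0.0395, 0.1239]
tool_rot: [-2.398, -2.014, 0.003]
contact_force: [0.0, -0.5, 0.2]
opening: -0.0
t: 5.4
tool_pos: [0.6335, -0.0928, 0.1267]
tool_rot: [-2.401, -2.014, -0.003]
contact_force: [-0.5, 4.1, 4.0]
opening: -0.0001
clamp [-0.0023  0.0221  0.1267] F [-0.5  4.1  4. ] t 5.4 q [-0.26  0.18  1.67  0.01  1.3  -0.09]
world [ 0.632 -0.115  0.123] row [-2.2  0.2  0.4] [-0.005 -0.006 -0.003]
world [ 0.629 -0.134  0.109] row [-4.1  0.3  1.7] [-0.005 -0.006 -0.003]
world [ 0.627 -0.144  0.094] row [-5.1  0.3  3.2] [-0.005 -0.006 -0.003]
world [ 0.626 -0.149  0.073] row [-5.7  0.3  5.3] [-0.005 -0.006 -0.003]
```

Contact force is about 5 N, as expected from the spring. I carry on along the arc.

```bash
python3 -m jog '[[-1.2,0.2,0.2,0,0,0,255],[-2.2,0.2,0.4,0,0,0,255],[-3.2,0.2,1,0,0,0,255],[-4.1,0.3,1.7,0,0,0,255],[-4.6,0.3,2.4,0,0,0,255],[-5.1,0.3,3.2,0,0,0,255],[-5.4,0.3,4.2,0,0,0,255],[-5.7,0.3,5.2,0,0,0,255]]';python3 - <<'E'
from h import *
here()
goal([0,-.035,.073],0)
E
```

```text
t: 6.07
tool_pos: [0.6262, -0.1495, 0.0731]
tool_rot: [-2.401, -2.014, -0.003]
contact_force: [1.4, -0.0, 0.6]
opening: 0.0002
clamp [ 0.0002 -0.035   0.0731] F [ 1.4 -0.   0.6] t 6.0667 q [-0.35  0.25  1.69  0.01  1.21 -0.18]
world [ 0.626 -0.149  0.073] row [ 0. -0.  0.] [-0.005 -0.006 -0.003]
```

The tip is at z = 0.065 with almost no force, so the lever has snapped shut. I lift clear and look.

```bash
python3 -m jog '[[0,0,-4,0,0,0,255],[0,0,-8,0,0,0,255],[0,-4,-12,0,0,0,255],[0,-8,-14,0,0,0,255],[0,-12,-14,0,0,0,255],[0,-16,-14,0,0,0,255],[0,-18,-14,0,0,0,255],[0,-18,-14,0,0,0,255]]'; python3 - <<'E'
from h import *
import cv2
from station import get_image
here()
a=get_image("top")[85:245,215:415,::-1];b=get_image("scene")[140:300,240:440,::-1]
cv2.imwrite("pics/p7.png",cv2.resize(np.hstack([a,b]),(800,320),interpolation=2))
E
```

```text
t: 6.73
tool_pos: [0.4449, -0.1177, 0.2121]
tool_rot: [-2.4, -2.012, 0.0]
contact_force: [0.1, -0.0, -0.4]
opening: -0.0001
clamp [-0.1839 -0.0347  0.2121] F [ 0.1 -0.  -0.4] t 6.7333 q [-0.42 -0.34  2.01  0.    1.48 -0.25]
```

View pics/p7.png

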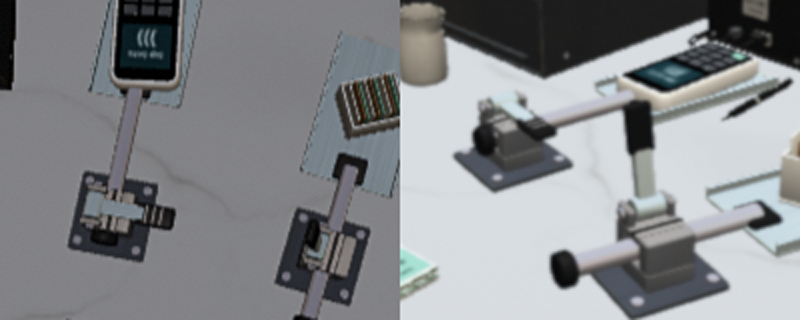

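Knob is on the block at (104,237), the lever lies across it with its paddle tip at (174,217) in the left half and (545,132) in the right, and the sugar arm is unchanged. One height check on the tip, by two views.

```bash
python3 - <<'E'
from h import *
p,g=tri((301.5,193.3),(312,206));print("tip in clamp",Rc.inv().apply(p-c0).round(4),g)
p=on("top",(215+104/2,85+237/2),.034);print("knob in clamp (visible part)",Rc.inv().apply(p-c0).round(4))
E
```

```text
tip in clamp [ 0.0005 -0.0697  0.0616] 0.004682570866299906
knob in clamp (visible part) [-0.0284  0.0003  0.034 ]
```

```bash
python3 -c "
from station import *
print(finish_job())"
```

```text
the job is handed in; nothing more can be done
None
```

The card-terminal arm is pushed out to its stop and its cam lever is snapped flat. I handed the job in at about 7 s on the robot's clock, with the gripper well clear.

- **Arm out:** I pushed the knob with the shut fingertips until the force rose sharply to about 47 N in total (38 N along the push) at the block. That was fingertip contact, well under the 120 N wrist limit. In the last picture the knob's middle is at x = -0.028 in the clamp's frame; fully out is -0.029.
- **Lever shut:** I pushed it over its arc from +y to -y. Before lifting off, the fingertips were at 65 mm, the height of the shut lever's top face, with almost no force. In the last picture the tip is at y = -0.070 and z = 0.062, against about -0.072 and 0.060 expected. The two camera rays for that point missed each other by 4.7 mm, so the check is rough but consistent.
- **Sugar arm:** I never went near it, and it looks unchanged in the last picture.
- **Disagreement:** the knob's first measured position put the arm about 23 mm out at the start rather than fully drawn back. This did not affect the job.

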